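# Clear the tipped bottle and hold the turntable brake

## Robot

A 6-joint arm with a two-finger parallel gripper is mounted at the origin on the work surface; the furniture and walls round the work are solid. World frame = base frame: x ahead of the robot, y to its left, z up, the work surface at z = 0. Lengths are in mm, angles in rad, forces in N, time in s.
With the tool pointing down it reaches from about 350 to 925 mm from the base axis. Payload 6.4 kg.
Tool frame: the origin (TCP) lies at the very end of the fingers, on their centre line; the grasp point (between the pads) lies 19 mm behind it (r.grip_point_offset is the distance from the TCP to the grasp point, in mm); z points along the fingers, y is the line along which they close (so a half turn about z gives the same grasp; the last joint's range is limited). The gripper opens to 85 mm and grips with 20 to 120 N. Pads are 22 mm wide; open, the fingers measure 114 mm over their backs; the gripper's body (76 mm by 85 mm) begins 54 mm behind the grasp point. The pads swing forward as they close: fully open they stand 13 mm farther back than shut.
Start: joints at [1.156, 0.245, 1.558, -0, 1.339, -0.174], TCP at [155.008, 631.258, 231.29] pointing down, gripper open.
Joint ranges: [-3.13, 3.13], [-1.02, 2.26], [0.13, 2.54], [-0.95, 4.09], [0.21, 2.88], [-2.74, 2.74]. Speed limits (rad/s): [2.57, 2.57, 3.14, 3.14, 3.14, 3.14].

## Interface

Orientations are given as [roll, pitch, yaw] about the fixed x, y, z axes, in that order (R = Rz(yaw) Ry(pitch) Rx(roll)).
In Python, from station import status, viewer, job_done, r gives the robot as it stands. The module is installed in compiled form; this text tells all that it offers.
- The arm moves only by the tool apply_moves, never from a script. Its argument "series" is a list of rows, each a list of 2 entries, a list of its own where there are three numbers: the shift along the tool's x, y, z in cm, then the turn, a rotation vector about the tool's x, y, z in rad. A call has 1 to 8 rows; each row shifts and turns the commanded pose from where the row before left it, along the tool's axes as they then stand; what a row does not reach is not made up. A row lasts 1/12 s, in which the tool goes at most 41.7 mm and 7.16 degrees, less where a joint would pass 70% of its speed; a pose out of reach is approached as far as the arm can. A call with a gripper value outside its range is refused whole. "claw" is the finger opening in cm, from 0 to 8.54, set as the call begins (left out, the last holds). The fingers move at their own pace and stop on an object; "newtons" is the grip in N (left out, the last holds). Time passes only in rows, so rows that do not move let the fingers close. It gives the time, the measured TCP pose, the force, the opening and the grip force at its end, in the units of the state.
- status.sense(): the state, without advancing time (a new reading comes with each control period).
- viewer.grab_frame(name): name is "side" or "top"; returns (picture, depth): 420x560x3 uint8, red, green, blue; 420x560 float32, mm along the optical axis (not along the pixel's ray), 0 where there is no reading.
- viewer.get_calibration(name): a dict with "intrinsics" (3x3 intrinsics, pixels), "pose" (4x4, takes a point from camera to world coordinates). Camera axes: x right, y down, z forward; pixel columns grow to the right and rows downward; lengths in mm; the calibration is good to about 2 mm. A picture is of the moment at which its call begins. get_calibration takes no time and is no camera call.
- job_done(): hands the job in; it is judged then, once.
The state is a dict: "time": time; "joints": joint angles; "joint_velocities": joint speeds; "joint_efforts": joint torques, N m; "ee_pos": TCP position; "tool_rot": TCP orientation; "ft_force": force on the tool from outside, world axes, zero at the start; "ft_torque": the same for the moment, N m; "opening": opening from 0.0 (shut) to 1.0 (fully open); "finger_force": force on a finger pad.
Only numpy, scipy, OpenCV 4.12 (cv2) and the standard library are available. Lean on these libraries where they do the work, as an engineer would, in place of code of your own. Each camera call takes 0.05 s, during which the arm holds its last target. There are 200 camera calls.

## Task

One dropper bottle has tipped over on the turntable: lift it off and set it down gently on its side in the empty grey tray, leaving the two other bottles standing on the turntable. Then press the turntable's sprung brake lever down past its first two notches to the third, which lies a little short of its stop, so that the turntable stands still, and finish while holding the lever there with the gripper; do not let go.

Things in the scene. Friction and masses are not known exactly. Their poses are not given: they have to be found in the camera images.
- tipped_bottle_mid (a point): Centre of the glass body of the dropper bottle that has tipped over and lies on its side on the turntable. The bottle is 102 mm long; its round glass body is 33 mm in diameter and 70 mm long, then a 24 mm collar and a thin black rubber bulb. z runs along the bottle from its bottom to the bulb (level while it lies); the bottom is 35 mm from this point, the bulb's end 67 mm. Mass 50 to 100 g.
- standing_bottle_a_mid (a point): Centre of the glass body (35 mm above its foot) of one of two like dropper bottles that stand upright on the far half of the turntable; 33 mm in diameter, 102 mm tall, z up toward the bulb.
- standing_bottle_b_mid (a point): The same point of the other standing bottle.
- turntable_center (a point): Centre of the turntable's flat top, 32 mm above the bench: a round aluminium disc with a black rubber mat, 220 mm in diameter, turning freely and passively on its bearing (no motor, a touch spins it). The frame is that of its fixed base: x points away from the robot, y toward the brake lever, z up.
- turntable (a joint): Angle of the disc (rad), free to turn; any value.
- brake_lever (a joint): Angle by which the brake lever is pressed down (rad): 0 at rest (up), first notch 0.25, second notch 0.50, third notch 0.75 (brake on), hard stop 0.95. A spring always returns it to 0; the notches are felt only as ripples in the force and do not hold it. Pressing at the paddle takes about 4 N at first, 4 to 8 N on the way to the third notch and about 10 N to go beyond it.
- lever_pad (a point): Centre of the top face of the black paddle (36 mm along the lever, 40 wide, 12 thick) at the lever's end, beside the disc; moves with the lever. Height above the bench: 130 mm at rest, 109 at the first notch, 87 at the second, 64 at the third, 47 at the stop. Horizontal distance from the pivot, toward its -x: 78 mm at rest, 87 to 90 at the notches.
- lever_pivot (a point): Centre of the brake lever's pivot pin, 85 mm above the bench, between two upright grey cheeks 100 mm high; axes as those of turntable_center. The lever runs from here 90 mm to -x to its paddle, sloping 0.45 rad upward at rest.
- tray: Empty open grey tray, 150 x 190 x 26 mm (x, y, z), walls and floor 4 to 5 mm thick, fixed to the bench; origin at the centre of its underside, y along its length, z up.
Not all that is in view belongs to the job. Leave any green or red look-alike of the part that bears standing_bottle_b_mid alone.

How it is judged (in metres and radians):
On the way, in this order (a step that is already met when the one before it is completed fails the run):
1. the tipped bottle lies in the tray, released and at rest (x of tipped_bottle_mid in the frame of tray between -0.06 and 0.06 m and y of tipped_bottle_mid in the frame of tray between -0.08 and 0.08 m and z of tipped_bottle_mid in the frame of tray below 0.026 m and angle between tipped_bottle_mid's own z axis and vertical between 1.3 and 1.85 rad and linear speed of tipped_bottle below 0.03 m/s and contact force between the fingers and tipped_bottle below 0.1 N), for 0.2 s.
2. the fingers press the brake lever to its third notch and hold it there (value of joint brake_lever between 0.66 and 0.84 rad and contact force between the fingers and brake_lever above 2 N), for 0.5 s.
At the end, for the whole second after the job is handed in: The tipped bottle lies at rest on its side in the tray, untouched; the fingers press the brake lever (over 2 N) and hold it at the third notch (0.66 to 0.84 rad); the other two bottles stand (within 0.15 rad) on the turntable, which is still (under 0.05 rad/s) (all of step 1 and all of step 2 and angle between each of standing_bottle_a_mid, standing_bottle_b_mid's own z axis and vertical below 0.15 rad and horizontal distance between each of standing_bottle_a_mid, standing_bottle_b_mid and turntable_center below 0.11 m and height (world z) of each of standing_bottle_a_mid, standing_bottle_b_mid above 0.055 m and velocity of joint turntable between -0.05 and 0.05 rad/s); the arm keeps its last pose, push and grip.
It fails at once if a standing bottle is knocked over (angle between any of standing_bottle_a_mid, standing_bottle_b_mid's own z axis and vertical above 0.4 rad).
It fails at once if the tipped bottle is dropped or thrown (moves faster than 0.75 m/s with no finger on it) (linear speed of tipped_bottle above 0.75 m/s and contact force between the fingers and tipped_bottle below 0.1 N).
It fails at once if the tipped bottle falls to the bench (height (world z) of tipped_bottle_mid below 0.0185 m).
It also fails if it takes over 50 s, if anything falls off the work surface, if the arm or the gripper's body presses on something with over 40 N, if the wrist force passes 120 N, or if a joint passes its speed limit or range.

## Working session

There is one attempt and no reset: what is moved stays moved. The work goes in short steps, Python scripts to look and compute and a tool call to move; the robot and the scene stay as the last step left them, time stands still between calls to the robot, and variables do not carry over. Pictures are saved under pics/ and viewed, at most 11 in all, crops included, and the job is handed in when it is done.

Besides the shell and the picture viewer there is one more tool, called after "Call:" by a JSON object that holds its "api" and its "payload". apply_moves: Moves the arm, as the interface text tells. Its arguments: {"type":"object","properties":{"series":{"type":"array","items":{"type":"array"}},"claw":{"type":"number"},"newtons":{"type":"number"}},"required":["series"]}

```bash
mkdir -p pics; cat > h.py <<'E'
import numpy as np, cv2
from station import status, viewer, r
def grab(n):
    p,d=viewer.grab_frame(n); c=viewer.get_calibration(n)
    K=np.array(c["intrinsics"]);T=np.array(c["pose"])
    v,u=np.mgrid[0:420,0:560]
    X=np.stack([(u-K[0,2])/K[0,0]*d,(v-K[1,2])/K[1,1]*d,d],-1)
    W=X@T[:3,:3].T+T[:3,3]; W[d==0]=np.nan
    return p,d,W,K,T
E
python3 - <<'E'
from h import *
for n in("side","top"):
    p,d,W,K,T=grab(n); cv2.imwrite(f"pics/{n}0.png",p[:,:,::-1]); np.savez(f"{n}0.npz",p=p,W=W,K=K,T=T)
    print(n,T.round(2).tolist(),K.round(0).tolist(),(d==0).mean())
print(status.sense())
E
```

```text
side [[1.0, -0.04, 0.04, 459.62], [-0.06, -0.56, 0.83, -1005.57], [-0.01, -0.83, -0.56, 724.53], [0.0, 0.0, 0.0, 1.0]] [[443.0, 0.0, 271.0], [0.0, 443.0, 212.0], [0.0, 0.0, 1.0]] 0.00399234693877551
top [[0.02, -0.99, 0.12, 375.2], [-1.0, -0.02, -0.02, -90.13], [0.03, -0.11, -0.99, 1239.35], [0.0, 0.0, 0.0, 1.0]] [[443.0, 0.0, 278.0], [0.0, 443.0, 214.0], [0.0, 0.0, 1.0]] 0.004111394557823129
{'time': 0.1, 'joints': array([ 1.15589582e+00,  2.45751119e-01,  1.55893451e+00,  8.37746138e-06,
        1.33871846e+00, -1.74103303e-01]), 'joint_velocities': array([ 0.00050999, -0.00212968, -0.00411441, -0.0006189 ,  0.00166117,
        0.00162195]), 'joint_efforts': array([-1.81921923e-04, -4.30680907e+01, -3.27125180e+01, -2.47864828e-04,
        2.87544834e-03,  1.10354759e-05]), 'ee_pos': array([154.7899744 , 630.76114297, 230.26332949]), 'tool_rot': array([-3.13981001e+00, -3.21812879e-04,  2.90079322e+00]), 'ft_force': array([ 0.06797038, -1.61161005, -0.4545699 ]), 'ft_torque': array([-0.01906033,  0.00401982,  0.04351478]), 'finger_force': 0.0, 'opening': 1.0028675586029145}
```

View pics/side0.png

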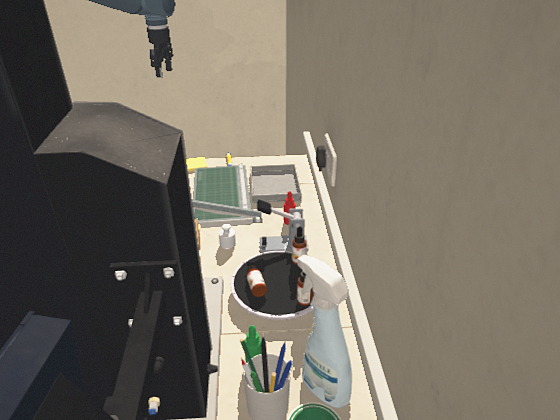

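View pics/top0.png

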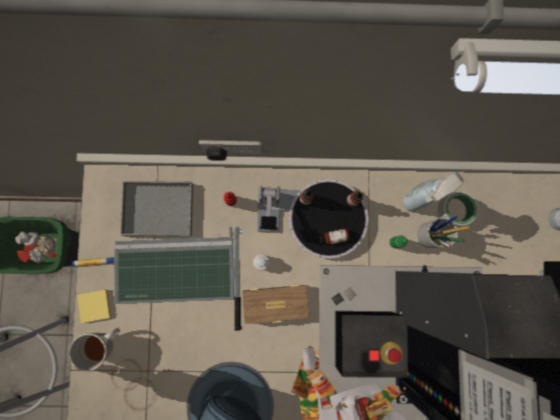

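The side view shows the turntable at about (280,285), the tipped bottle at (257,282), the paddle at (264,207) and the tray at (275,185). In the top view the disc is at (330,219), the tipped bottle at (336,237), the standing ones at (306,198) and (354,198), the lever at (268,210) and the tray at (157,208).

```bash
python3 - <<'E'
from h import *
t=np.load("top0.npz");s=np.load("side0.npz")
a=cv2.resize(t["p"][165:265,240:380],None,fx=5,fy=5,interpolation=cv2.INTER_CUBIC)
b=cv2.resize(s["p"][160:330,185:345],None,fx=3,fy=3,interpolation=cv2.INTER_CUBIC)
cv2.imwrite("pics/c1.png",a[:,:,::-1]); cv2.imwrite("pics/c2.png",b[:,:,::-1])
W=t["W"];p=t["p"].astype(int)
# heightmap, coarse
print("disc mat z",np.nanmedian(W[215:225,318:330,2]),"bench",np.nanmedian(W[255:270,210:225,2]))
for n,(u0,v0,u1,v1),lo,hi in [("tip",(315,222,352,252),42,80),("stand",(296,185,318,212),60,140),("stand2",(342,185,368,212),60,140),("discrim",(285,175,375,262),22,38),("tray",(115,175,200,240),20,35),("paddle",(250,182,298,236),100,150),("lever",(250,182,298,236),60,150)]:
    w=W[v0:v1,u0:u1].reshape(-1,3); w=w[(w[:,2]>lo)&(w[:,2]<hi)]
    print(n,len(w),np.percentile(w,[1,50,99],axis=0).round(0).tolist(),w.mean(0).round(1))
for v in range(184,262,3): print(v,[int(x) if x==x else -1 for x in W[v,250:376:4,2]])
print(W[330,440],W[380,380], W[190,430])
E
```

```text
disc mat z 31.601010490210683 bench 24.639779122460823
tip 358 [[438.0, -307.0, 47.0], [454.0, -267.0, 60.0], [477.0, -220.0, 68.0]] [ 455.3 -266.6   59.2]
stand 141 [[544.0, -206.0, 64.0], [556.0, -190.0, 95.0], [574.0, -176.0, 132.0]] [ 556.9 -190.3  100. ]
stand2 155 [[544.0, -339.0, 62.0], [556.0, -318.0, 95.0], [575.0, -307.0, 132.0]] [ 556.3 -319.    97.4]
discrim 4205 [[405.0, -360.0, 25.0], [508.0, -254.0, 31.0], [611.0, -155.0, 37.0]] [ 507.6 -255.2   31.1]
tray 484 [[443.0, 101.0, 20.0], [501.0, 212.0, 25.0], [602.0, 312.0, 30.0]] [515.6 214.   25. ]
paddle 300 [[467.0, -117.0, 100.0], [492.0, -92.0, 127.0], [577.0, -70.0, 138.0]] [499.7 -92.5 122.9]
lever 522 [[467.0, -120.0, 67.0], [536.0, -92.0, 104.0], [582.0, -67.0, 137.0]] [527.  -92.6 109.5]
184 [0, 0, -4, 0, 0, 0, 3, 0, -1, 1, 1, 0, -5, -1, -1, 29, 35, 31, 34, 32, 33, 28, 27, 31, 33, -6, 0, -3, 1, -4, 3, 1]
187 [3, 0, -3, 0, 0, 2, 0, 101, 0, 2, -1, -1, -3, -2, 23, 29, 32, 34, 28, 31, 29, 32, 28, 30, 33, 33, -4, 0, -2, -1, -1, -2]
190 [-1, 0, 8, 55, 94, 95, 94, 95, 13, 12, 8, 9, -1, 26, 103, 36, 33, 25, 31, 26, 31, 3
[... 2410 characters left out ...]
, -3, 0, 27, 31, 33, 29, 25, 29, 32, 29, 33, 28, 30, 32, 30, 29, -5, -3, -1, -1, 0]
250 [2, 2, -3, 0, -1, 0, -1, 2, -2, -1, -2, -3, 2, -2, 29, 30, 27, 31, 30, 30, 32, 32, 29, 28, 29, 30, 0, -1, 0, -2, 0, -4]
253 [-1, 3, 1, 1, 1, 0, -6, 0, 1, 0, 0, -1, -2, -1, -2, 28, 32, 30, 32, 30, 30, 35, 32, 27, 23, 0, 0, 0, 0, -1, 1, -2]
256 [0, 0, 35, 43, -2, -3, 4, 3, 0, -4, -3, 2, -2, 0, -1, -1, -2, 27, 28, 31, 30, 29, 30, -1, -4, -1, -4, -1, 0, -3, -5, 1]
259 [0, 40, 61, 59, 35, -1, 2, 0, 4, 4, -3, 1, -2, 1, -1, -1, 0, 0, 0, 3, -1, -2, 0, 0, 0, 2, -2, -4, -5, -2, -3, -2]
[ 253.81485535 -438.21706623  344.85904869] [  80.79454602 -395.63313241   35.16525751] [ 566.51168124 -488.18919784  175.09127025]
```

View pics/c1.png

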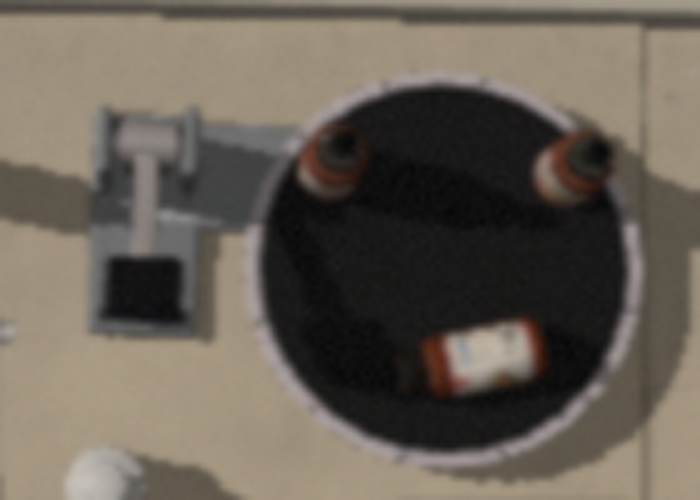

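View pics/c2.png

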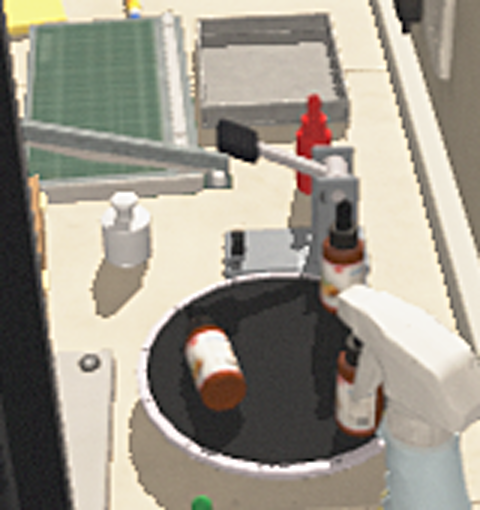

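The crops show the bulb end at (405,377) and the bottom at (541,345) in the top crop, with the paddle at (145,288). In the side crop the paddle is raised and a paper-cutter arm sticks out near (125,150). I'll check axis and obstacle heights.

```bash
python3 - <<'E'
from h import *
t=np.load("top0.npz");s=np.load("side0.npz")
W=t["W"]
w=W[222:252,312:352].reshape(-1,3); w=w[(w[:,2]>44)]
xy=w[:,:2]; m=np.median(xy,0); u,sv,vt=np.linalg.svd(xy-xy.mean(0),full_matrices=False); ax=vt[0]*np.sign(vt[0,1])
q=(xy-xy.mean(0))@ax; print("mean",xy.mean(0),"axis",ax,"yaw",np.arctan2(ax[1],ax[0]),np.percentile(q,[0.5,2,50,98,99.5]))
n=np.array([ax[1],-ax[0]]); e=(xy-xy.mean(0))@n; b=q<10; print("perp",np.percentile(e[b],[2,50,98]))
# body centre: bottom end + 35
bot=np.percentile(q,1); print("body mid",xy.mean(0)+ax*(bot+35)+n*np.mean(np.percentile(e[b],[2,98])))
A=np.concatenate([W.reshape(-1,3),s["W"].reshape(-1,3)]);A=A[~np.isnan(A[:,0])]
print("   y:",list(range(-500,350,50)))
for x in range(50,700,50):
    print(x,[int(np.percentile(k,98)) if len(k:=A[(abs(A[:,0]-x)<25)&(abs(A[:,1]-y)<25)&(A[:,2]<700),2])>5 else None for y in range(-500,350,50)])
p=w=None
P=W[182:236,250:298].reshape(-1,3); 
k=P[(P[:,2]>112)&(P[:,0]<515)]; print("paddle x,y,z",np.percentile(k,[2,98],axis=0).round(),k.mean(0))
k=P[(P[:,2]>85)&(P[:,0]>540)];print("pivot area",np.percentile(k,[2,98],axis=0).round())
E
```

```text
mean [ 454.81448135 -264.63545011] axis [-0.220981    0.97527811] yaw 1.7936165542831357 [-41.91292599 -40.65143077  -1.30542182  51.31813129  53.82566542]
perp [-15.59346861  -0.13215429  15.9328492 ]
body mid [ 456.37446242 -270.75237902]
   y: [-500, -450, -400, -350, -300, -250, -200, -150, -100, -50, 0, 50, 100, 150, 200, 250, 300]
50 [None, 290, 89, 81, 65, 59, 64, 72, 268, 313, 317, 299, 16, 3, 4, 5, 5]
100 [None, 440, 147, 148, 146, 104, 58, 61, 4, 326, 329, 291, 3, 4, 4, 5, 5]
150 [None, 589, 189, 160, 156, 139, 25, 3, 3, 4, 4, 3, 4, 4, 3, 4, 93]
200 [None, 683, 189, 158, 156, 139, 3, 3, 3, 122, 127, 4, 4, 4, 3, 4, 91]
250 [651, 673, 155, 155, 155, 131, 57, 58, 57, 123, 127, 3, 4, 4, 24, 25, 24]
300 [524, 523, 37, 38, 43, 40, 57, 57, 57, 100, 111, 29, 29, 28, 28, 28, 28]
350 [501, 500, 36, 36, 35, 37, 4, 45, 40, 39, 95, 28, 28, 28, 29, 29, 29]
400 [69, 34, 33, 34, 34, 35, 33, 3, 59, 60, 81, 29, 29, 30, 30, 31, 33]
450 [142, 98, 3, 34, 65, 66, 54, 33, 136, 37, 67, 33, 32, 31, 32, 31, 29]
500 [113, 3, 3, 35, 52, 35, 35, 34, 135, 122, 46, 4, 27, 9, 8, 8, 27]
550 [274, 273, 3, 109, 127, 35, 130, 35, 106, 100, 98, 58, 26, 9, 7, 8, 26]
600 [270, 3, 3, 690, 35, 36, 84, 15, 99, 98, 4, 4, 26, 26, 27, 27, 27]
650 [637, 630, 621, 657, 692, 692, 692, 692, 693, 693, 693, 693, 693, 694, 694, 691, 630]
paddle x,y,z [[ 467. -110.  115.]
 [ 513.  -74.  137.]] [486.38019956 -91.95547797 128.40170168]
pivot area [[ 545. -120.   87.]
 [ 580.  -67.  103.]]
```

Call:
{"api": "apply_moves", "payload": {"series": [[[-2.4, -2.5, 0], [0, 0, 0]], [[-2.4, -2.5, 0], [0, 0, 0]], [[-2.4, -2.5, 0], [0, 0, 0]], [[-2.4, -2.5, 0], [0, 0, 0]], [[-2.4, -2.5, 0], [0, 0, 0]], [[-2.4, -2.5, 0], [0, 0, 0]], [[-2.4, -2.5, 0], [0, 0, 0]], [[-2.4, -2.5, 0], [0, 0, 0]]], "claw": 6.0}}

```text
time: 0.77
ee_pos: [294.0, 389.6, 230.9]
tool_rot: [-3.141, -0.0, 2.901]
ft_force: [1.2, 0.2, 0.6]
opening: 0.7
finger_force: 0.0
```

Call:
{"api": "apply_moves", "payload": {"series": [[[-2.4, -2.5, 0], [0, 0, 0]], [[-2.4, -2.5, 0], [0, 0, 0]], [[-2.4, -2.5, 0], [0, 0, 0]], [[-2.4, -2.5, 0], [0, 0, 0]], [[-2.4, -2.5, 0], [0, 0, 0]], [[-2.4, -2.5, 0], [0, 0, 0]], [[-2.4, -2.5, 0], [0, 0, 0]], [[0, 0, 0], [0, 0, 0.11]]]}}

```text
time: 1.43
ee_pos: [417.3, 177.1, 231.2]
tool_rot: [-3.14, 0.001, 2.784]
ft_force: [-0.0, 0.5, 0.8]
opening: 0.699
finger_force: 0.0
```

Call:
{"api": "apply_moves", "payload": {"series": [[[0, 0, 0], [0, 0, 0.11]], [[0, 0, 0], [0, 0, 0.11]], [[0, 0, 0], [0, 0, 0.11]], [[0, 0, 0], [0, 0, 0.11]], [[0, 0, 0], [0, 0, 0.11]], [[0, 0, 0], [0, 0, 0.11]], [[0, 0, 0], [0, 0, 0.11]], [[0, 0, 0], [0, 0, 0.11]]]}}

```text
time: 2.1
ee_pos: [414.9, 181.2, 230.9]
tool_rot: [-3.141, -0.0, 1.905]
ft_force: [0.4, -0.8, -0.7]
opening: 0.704
finger_force: 0.0
```

Call:
{"api": "apply_moves", "payload": {"series": [[[0, 0, 0], [0, 0, 0.11]], [[0, 0, 0], [0, 0, 0]], [[0, 0, 0], [0, 0, 0]]]}}

```text
time: 2.35
ee_pos: [415.0, 181.2, 231.0]
tool_rot: [-3.141, -0.0, 1.804]
ft_force: [0.2, -0.1, -0.1]
opening: 0.704
finger_force: 0.0
```

```bash
cat >> h.py <<'E'
from scipy.spatial.transform import Rotation as Ro
def to(x,y,z,yaw):
    s=status.sense(); R=Ro.from_euler("xyz",s["tool_rot"]); p=np.array(s["ee_pos"])
    G=Ro.from_euler("xyz",[np.pi,0,yaw])
    print("t",s["time"],"pos",p.round(1),"rpy",np.round(s["tool_rot"],3),"F",np.round(s["ft_force"],2),"j",s["joints"].round(2),"op",round(s["opening"],3),"ff",s["finger_force"])
    print("shift cm",(R.inv().apply(np.array([x,y,z])-p)/10).round(2),"turn",(R.inv()*G).as_rotvec().round(3), "shift in goal axes", (G.inv().apply(np.array([x,y,z])-p)/10).round(2))
E
python3 -c "
from h import *
to(456,-271,200,1.794)"
```

```text
t 2.35 pos [415.  181.2 231. ] rpy [-3.141 -0.     1.804] F [ 0.19 -0.12 -0.05] j [ 0.16 -0.24  2.04 -0.    1.34 -0.07] op 0.704 ff 0.0
shift cm [-44.94  -6.44   3.1 ] turn [-0.001 -0.     0.01 ] shift in goal axes [-45.    -6.01   3.1 ]
```

Call:
{"api": "apply_moves", "payload": {"series": [[[-3.2, -0.46, 0.2], [0, 0, 0]], [[-3.2, -0.46, 0.2], [0, 0, 0]], [[-3.2, -0.46, 0.2], [0, 0, 0]], [[-3.2, -0.46, 0.2], [0, 0, 0]], [[-3.2, -0.46, 0.2], [0, 0, 0]], [[-3.2, -0.46, 0.2], [0, 0, 0]], [[-3.2, -0.46, 0.2], [0, 0, 0]], [[-3.2, -0.46, 0.2], [0, 0, 0]]]}}

```text
time: 3.02
ee_pos: [437.5, -78.0, 215.2]
tool_rot: [3.141, 0.0, 1.803]
ft_force: [0.9, -0.5, 0.9]
opening: 0.704
finger_force: 0.0
```

Call:
{"api": "apply_moves", "payload": {"series": [[[-3.2, -0.46, 0.2], [0, 0, 0]], [[-3.2, -0.46, 0.2], [0, 0, 0]], [[-3.2, -0.46, 0.2], [0, 0, 0]], [[-3.2, -0.46, 0.2], [0, 0, 0]], [[-3.2, -0.46, 0.2], [0, 0, 0]], [[-3.2, -0.46, 0.2], [0, 0, 0.01]], [[0, 0, 0], [0, 0, 0]], [[0, 0, 0], [0, 0, 0]]]}}

```text
time: 3.68
ee_pos: [454.3, -270.8, 202.8]
tool_rot: [-3.141, -0.001, 1.79]
ft_force: [0.5, 0.3, -0.4]
opening: 0.702
finger_force: 0.0
```

```bash
python3 - <<'E'
from h import *
to(456,-271,36,1.794)
p,d,W,K,T=grab("side"); a=cv2.resize(p[160:330,185:345],None,fx=3,fy=3,interpolation=cv2.INTER_CUBIC)
q,d,W,K,T=grab("top"); b=cv2.resize(q[165:265,240:380],None,fx=3,fy=3,interpolation=cv2.INTER_CUBIC)
c=np.zeros((510,480+420,3),np.uint8); c[:,:480]=a; c[:300,480:]=b
cv2.imwrite("pics/g1.png",cv2.resize(c,(800,453))[:,:,::-1])
E
```

```text
t 3.6833 pos [ 454.3 -270.8  202.8] rpy [-3.141e+00 -1.000e-03  1.790e+00] F [ 0.49  0.27 -0.44] j [-0.75 -0.01  1.89  0.    1.26 -0.97] op 0.702 ff 0.0
shift cm [-0.07  0.17 16.68] turn [-0.001 -0.001 -0.004] shift in goal axes [-0.06  0.16 16.68]
```

View pics/g1.png

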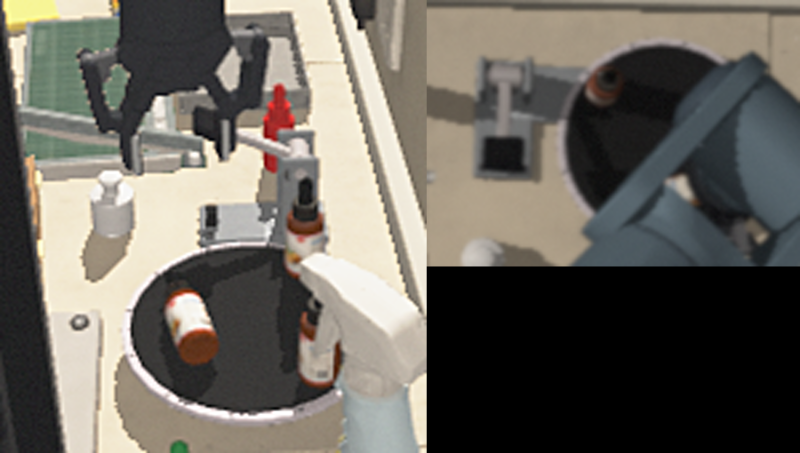

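The gripper hangs open above the bottle (fingers at (130,150) and (215,130), bottle at (190,325)). The standing bottles are untouched.

Call:
{"api": "apply_moves", "payload": {"series": [[[0, 0.17, 2.5], [0, 0, 0]], [[0, 0, 2.5], [0, 0, 0]], [[0, 0, 2.5], [0, 0, 0]], [[0, 0, 2.5], [0, 0, 0]], [[0, 0, 2.5], [0, 0, 0]], [[0, 0, 1.5], [0, 0, 0]], [[0, 0, 1.0], [0, 0, 0]], [[0, 0, 0.5], [0, 0, 0]]]}}

```text
time: 4.45
ee_pos: [455.8, -267.7, 47.1]
tool_rot: [-3.14, -0.002, 1.793]
ft_force: [0.4, 0.4, -0.6]
opening: 0.706
finger_force: 0.0
```

Call:
{"api": "apply_moves", "payload": {"series": [[[0, 0, 0.3], [0, 0, 0]], [[0, 0, 0.2], [0, 0, 0]], [[0, 0, 0], [0, 0, 0]]]}}

```text
time: 4.7
ee_pos: [456.8, -269.5, 44.0]
tool_rot: [3.141, 0.001, 1.791]
ft_force: [-0.1, -0.8, -0.6]
opening: 0.703
finger_force: 0.0
```

```bash
python3 - <<'E'
from h import *
to(456,-271,35,1.794)
p,d,W,K,T=grab("side"); a=cv2.resize(p[230:330,215:325],None,fx=5,fy=5,interpolation=cv2.INTER_CUBIC)
cv2.imwrite("pics/g2.png",a[:,:,::-1])
E
```

```text
t 4.7 pos [ 456.8 -269.5   44. ] rpy [3.141e+00 1.000e-03 1.791e+00] F [-0.15 -0.83 -0.58] j [-0.75  0.22  1.97 -0.    0.95 -0.97] op 0.703 ff 0.0
shift cm [-0.13 -0.11  0.9 ] turn [ 0.001  0.001 -0.003] shift in goal axes [-0.13 -0.11  0.9 ]
```

View pics/g2.png

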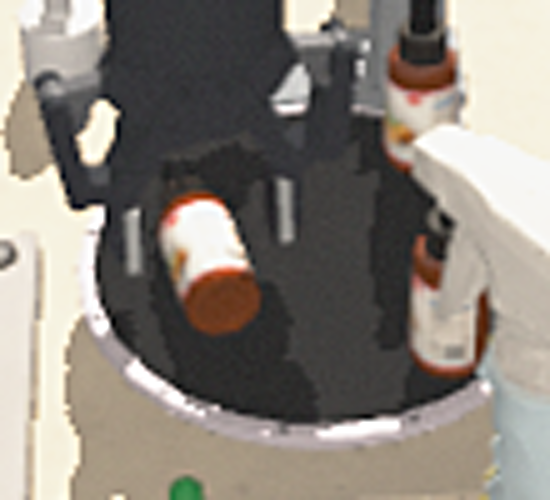

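The fingers straddle the bottle: pads at (133,240) and (285,210), bottle between them at (210,260).

Call:
{"api": "apply_moves", "payload": {"series": [[[-0.1, -0.1, 0.4], [0, 0, 0]], [[0, 0, 0.2], [0, 0, 0]], [[0, 0, 0], [0, 0, 0]]]}}

```text
time: 5.0
ee_pos: [455.3, -270.5, 37.1]
tool_rot: [-3.141, -0.0, 1.791]
ft_force: [-0.1, 0.6, -0.5]
opening: 0.707
finger_force: 0.0
```

Call:
{"api": "apply_moves", "payload": {"series": [[[0, 0, 0], [0, 0, 0]], [[0, 0, 0], [0, 0, 0]], [[0, 0, 0], [0, 0, 0]], [[0, 0, 0], [0, 0, 0]], [[0, 0, 0], [0, 0, 0]], [[0, 0, 0], [0, 0, 0]]], "claw": 2.8, "newtons": 20}}

```text
time: 5.5
ee_pos: [455.7, -270.6, 37.5]
tool_rot: [3.141, 0.0, 1.791]
ft_force: [-0.3, -0.3, 0.9]
opening: 0.366
finger_force: 23.5
```

Call:
{"api": "apply_moves", "payload": {"series": [[[0, 0, -0.5], [0, 0, 0]], [[0, 0, -1.0], [0, 0, 0]], [[0, 0, -1.5], [0, 0, 0]], [[0, 0, -2.0], [0, 0, 0]], [[0, 0, -2.5], [0, 0, 0]], [[0, 0, -2.5], [0, 0, 0]], [[0, 0, -2.5], [0, 0, 0]], [[0, 0, -2.0], [0, 0, 0]]], "claw": 2.2, "newtons": 25}}

```text
time: 6.17
ee_pos: [455.9, -270.7, 185.3]
tool_rot: [3.14, 0.002, 1.791]
ft_force: [-0.3, -0.1, -0.9]
opening: 0.364
finger_force: 24.9
```

Call:
{"api": "apply_moves", "payload": {"series": [[[0, 0, -1.0], [0, 0, 0]], [[0, 0, 0], [0, 0, 0]], [[0, 0, 0], [0, 0, 0]]]}}

```text
time: 6.42
ee_pos: [455.4, -270.4, 192.2]
tool_rot: [3.141, 0.0, 1.791]
ft_force: [-0.5, 0.8, -1.1]
opening: 0.364
finger_force: 24.9
```

```bash
python3 - <<'E'
from h import *
to(522,200,190,1.5708)
p,d,W,K,T=grab("side"); a=cv2.resize(p[150:330,185:345],None,fx=3,fy=3,interpolation=cv2.INTER_CUBIC)
cv2.imwrite("pics/g3.png",a[:,:,::-1])
t=np.load("top0.npz")["W"]; w=t[170:245,110:205].reshape(-1,3); w=w[(w[:,2]>20)&(w[:,2]<32)&(w[:,1]>90)]
print("tray corners",cv2.minAreaRect(w[:,:2].astype(np.float32)))
E
```

```text
t 6.4167 pos [ 455.4 -270.4  192.2] rpy [3.141 0.    1.791] F [-0.53  0.78 -1.12] j [-0.75  0.    1.9  -0.    1.24 -0.97] op 0.364 ff 24.91267043631524
shift cm [44.45 16.77  0.22] turn [0.   0.   0.22] shift in goal axes [47.04  6.66  0.22]
tray corners ((516.0328369140625, 207.76930236816406), (174.81031799316406, 232.71011352539062), 1.0183696746826172)
```

View pics/g3.png

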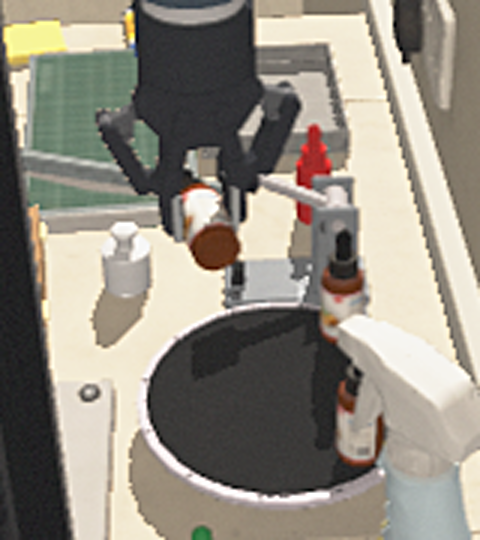

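The bottle is held between the pads at (210,225), level. The two standing bottles are still upright and the turntable is otherwise empty.

Call:
{"api": "apply_moves", "payload": {"series": [[[1.2, 0.45, 0], [0, 0, 0]], [[2.4, 0.9, 0], [0, 0, 0]], [[2.4, 0.9, 0], [0, 0, 0]], [[2.4, 0.9, 0], [0, 0, 0]], [[2.4, 0.9, 0], [0, 0, 0]], [[2.4, 0.9, 0], [0, 0, 0]], [[2.4, 0.9, 0], [0, 0, 0]], [[2.4, 0.9, 0], [0, 0, 0]]]}}

```text
time: 7.13
ee_pos: [481.0, -77.7, 190.6]
tool_rot: [-3.139, -0.002, 1.791]
ft_force: [1.1, -0.0, -1.0]
opening: 0.363
finger_force: 24.9
```

Call:
{"api": "apply_moves", "payload": {"series": [[[2.4, 0.9, 0], [0, 0, 0]], [[2.4, 0.9, 0], [0, 0, 0]], [[2.4, 0.9, 0], [0, 0, 0]], [[2.4, 0.9, 0], [0, 0, 0]], [[2.4, 0.9, 0], [0, 0, 0]], [[2.4, 0.9, 0], [0, 0, 0]], [[2.4, 0.9, 0], [0, 0, 0]], [[2.4, 0.9, 0], [0, 0, 0]]]}}

```text
time: 7.8
ee_pos: [509.0, 125.0, 190.5]
tool_rot: [-3.138, -0.001, 1.791]
ft_force: [0.4, -0.1, -0.7]
opening: 0.363
finger_force: 24.9
```

Call:
{"api": "apply_moves", "payload": {"series": [[[2.4, 0.9, 0], [0, 0, 0]], [[2.4, 0.9, 0], [0, 0, 0.04]], [[1.6, 0.6, 0], [0, 0, 0.06]], [[1.2, 0.3, 0], [0, 0, 0.06]], [[0, 0, 0], [0, 0, 0.06]], [[0, 0, 0], [0, 0, 0]], [[0, 0, 0], [0, 0, 0]]]}}

```text
time: 8.38
ee_pos: [520.9, 203.3, 190.8]
tool_rot: [-3.139, 0.0, 1.573]
ft_force: [-0.0, -0.2, -0.5]
opening: 0.363
finger_force: 24.9
```

```bash
python3 - <<'E'
from h import *
t=np.load("top0.npz")["W"]; w=t[178:240,110:205].reshape(-1,3)
w=w[(w[:,2]>17)&(w[:,2]<32)&(w[:,0]>452)]
h=lambda i:np.histogram(w[:,i],bins=np.arange(100,320,5) if i else np.arange(440,620,5))
for i in(0,1):
    c,e=h(i); print([(int(b),int(a)) for a,b in zip(c,e) if a>0])
f=t[178:240,110:205].reshape(-1,3); f=f[(f[:,2]>3)&(f[:,2]<12)]; print("floor",np.percentile(f,[2,50,98],axis=0).round(1))
to(522,205,100,1.5708)
E
```

```text
[(450, 73), (455, 65), (460, 5), (465, 9), (470, 8), (475, 10), (480, 8), (485, 8), (490, 6), (495, 8), (500, 8), (505, 7), (510, 7), (515, 7), (520, 9), (525, 10), (530, 9), (535, 7), (540, 6), (545, 7), (550, 6), (555, 7), (560, 7), (565, 7), (570, 8), (575, 7), (580, 8), (585, 7), (590, 8), (595, 78), (600, 61)]
[(120, 90), (125, 18), (130, 8), (135, 8), (140, 6), (145, 8), (150, 6), (155, 6), (160, 7), (165, 6), (170, 8), (175, 8), (180, 7), (185, 6), (190, 6), (195, 7), (200, 7), (205, 6), (210, 7), (215, 6), (220, 5), (225, 6), (230, 9), (235, 10), (240, 8), (245, 9), (250, 5), (255, 9), (260, 7), (265, 7), (270, 7), (275, 9), (280, 8), (285, 7), (290, 6), (295, 6), (300, 6), (305, 94), (310, 32)]
floor [[459.6 110.5   3.1]
 [528.4 220.2   5. ]
 [599.4 330.6   9.4]]
t 8.3833 pos [520.9 203.3 190.8] rpy [-3.139  0.     1.573] F [-0.02 -0.21 -0.5 ] j [0.17 0.08 1.83 0.   1.24 0.17] op 0.363 ff 24.909137366339564
shift cm [0.18 0.13 9.08] turn [-0.003  0.     0.002] shift in goal axes [0.17 0.11 9.08]
```

Call:
{"api": "apply_moves", "payload": {"series": [[[0.7, 0.7, 1.5], [0, 0, 0]], [[0, 0, 2.5], [0, 0, 0]], [[0, 0, 2.5], [0, 0, 0]], [[0, 0, 2.5], [0, 0, 0]], [[0, 0, 2.5], [0, 0, 0]], [[0, 0, 2.0], [0, 0, 0]], [[0, 0, 1.0], [0, 0, 0]], [[0, 0, 0.5], [0, 0, 0]]]}}

```text
time: 9.05
ee_pos: [527.5, 209.3, 40.1]
tool_rot: [-3.138, 0.001, 1.571]
ft_force: [-0.5, 0.0, -1.5]
opening: 0.362
finger_force: 24.9
```

Call:
{"api": "apply_moves", "payload": {"series": [[[0, 0, 0.2], [0, 0, 0]], [[0, 0, 0.1], [0, 0, 0]], [[0, 0, 0.1], [0, 0, 0]], [[0, 0, 0.1], [0, 0, 0]], [[0, 0, 0], [0, 0, 0]], [[0, 0, 0], [0, 0, 0]]]}}

```text
time: 9.55
ee_pos: [529.6, 210.0, 37.9]
tool_rot: [3.14, -0.0, 1.571]
ft_force: [-0.2, -0.0, -0.4]
opening: 0.362
finger_force: 24.9
```

Call:
{"api": "apply_moves", "payload": {"series": [[[0, 0, 0.1], [0, 0, 0]], [[0, 0, 0.1], [0, 0, 0]], [[0, 0, 0.1], [0, 0, 0]], [[0, 0, 0], [0, 0, 0]], [[0, 0, 0], [0, 0, 0]]]}}

```text
time: 9.97
ee_pos: [529.0, 209.8, 34.2]
tool_rot: [-3.141, 0.0, 1.571]
ft_force: [-0.6, 0.5, -0.5]
opening: 0.369
finger_force: 24.9
```

Call:
{"api": "apply_moves", "payload": {"series": [[[0, 0, 0.1], [0, 0, 0]], [[0, 0, 0], [0, 0, 0]], [[0, 0, 0], [0, 0, 0]]]}}

```text
time: 10.22
ee_pos: [529.1, 209.8, 33.2]
tool_rot: [-3.141, 0.0, 1.571]
ft_force: [-0.9, 0.1, -1.5]
opening: 0.364
finger_force: 24.9
```

Call:
{"api": "apply_moves", "payload": {"series": [[[0, 0, 0.1], [0, 0, 0]], [[0, 0, 0], [0, 0, 0]], [[0, 0, 0], [0, 0, 0]]]}}

```text
time: 10.47
ee_pos: [529.1, 209.8, 32.2]
tool_rot: [-3.141, 0.0, 1.571]
ft_force: [-0.6, -0.5, -1.4]
opening: 0.362
finger_force: 24.9
```

Call:
{"api": "apply_moves", "payload": {"series": [[[0, 0, 0.1], [0, 0, 0]], [[0, 0, 0], [0, 0, 0]], [[0, 0, 0], [0, 0, 0]]]}}

```text
time: 10.72
ee_pos: [529.1, 209.8, 31.2]
tool_rot: [-3.141, 0.0, 1.571]
ft_force: [0.1, 0.2, -1.3]
opening: 0.364
finger_force: 24.9
```

Call:
{"api": "apply_moves", "payload": {"series": [[[0, 0, 0.1], [0, 0, 0]], [[0, 0, 0], [0, 0, 0]], [[0, 0, 0], [0, 0, 0]]]}}

```text
time: 10.97
ee_pos: [529.1, 209.8, 30.2]
tool_rot: [-3.141, 0.0, 1.571]
ft_force: [0.4, 0.4, -0.9]
opening: 0.361
finger_force: 24.9
```

```bash
python3 - <<'E'
from h import *
to(529,210,28,1.5708)
p,d,W,K,T=grab("side"); a=cv2.resize(p[150:220,235:315],None,fx=7,fy=7,interpolation=cv2.INTER_CUBIC)
cv2.imwrite("pics/g4.png",a[:,:,::-1])
E
```

```text
t 10.9667 pos [529.1 209.8  30.2] rpy [-3.141  0.     1.571] F [ 0.36  0.41 -0.93] j [ 0.18  0.33  1.87 -0.    0.95  0.18] op 0.361 ff 24.933923464268446
shift cm [ 0.02 -0.01  0.22] turn [-0.  0.  0.] shift in goal axes [ 0.02 -0.01  0.22]
```

View pics/g4.png

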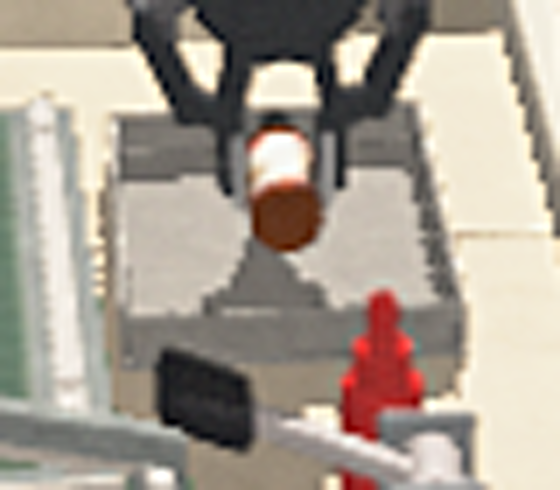

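The bottle's bottom (285,215) is over the tray floor. Its shadow starts close below it, at about (270,255), so it is a few millimetres up.

Call:
{"api": "apply_moves", "payload": {"series": [[[0, 0, 0.1], [0, 0, 0]], [[0, 0, 0], [0, 0, 0]], [[0, 0, 0], [0, 0, 0]]]}}

```text
time: 11.27
ee_pos: [529.1, 209.8, 29.2]
tool_rot: [-3.141, 0.0, 1.571]
ft_force: [-0.4, 0.1, -1.3]
opening: 0.367
finger_force: 24.9
```

Call:
{"api": "apply_moves", "payload": {"series": [[[0, 0, 0.1], [0, 0, 0]], [[0, 0, 0], [0, 0, 0]], [[0, 0, 0], [0, 0, 0]]]}}

```text
time: 11.52
ee_pos: [529.1, 209.8, 28.2]
tool_rot: [-3.141, 0.0, 1.571]
ft_force: [-0.1, 0.3, -0.7]
opening: 0.365
finger_force: 24.9
```

Call:
{"api": "apply_moves", "payload": {"series": [[[0, 0, 0.1], [0, 0, 0]], [[0, 0, 0], [0, 0, 0]], [[0, 0, 0], [0, 0, 0]]]}}

```text
time: 11.77
ee_pos: [529.1, 209.8, 27.2]
tool_rot: [-3.141, 0.0, 1.571]
ft_force: [-0.5, 0.4, -1.2]
opening: 0.367
finger_force: 24.9
```

```bash
python3 - <<'E'
from h import *
p,d,W,K,T=grab("side")
P=p.astype(int); m=(P[...,0]>P[...,2]*1.8)&(P[...,0]>70); m[:, :265]=0; m[:,285:]=0; m[:165]=0; m[186+6:]=0
w=W[m]; print(len(w),np.nanpercentile(w,[2,50,98],axis=0).round(1)); print(np.argwhere(m)[:,0].min(),np.argwhere(m)[:,0].max())
print("floor near", np.nanmedian(W[188:192,258:264],axis=(0,1)))
# silhouette: bottom of face on plane y of median
E
```

```text
91 [[514.9 166.8  22.7]
 [527.4 172.5  42.5]
 [542.5 227.2  55.3]]
169 186
floor near [482.25260316 186.26961697   4.05586166]
```

```bash
python3 - <<'E'
from h import *
p,d,W,K,T=grab("side")
P=p.astype(int); m=(P[...,0]>P[...,2]*1.8)&(P[...,0]>70); m[:, :265]=0; m[:,285:]=0; m[:165]=0; m[192:]=0
for v in range(168,190): 
    w=W[v][m[v]]
    if len(w): print(v,len(w),np.median(w,0).round(1))
print("below", [W[v,276].round(0).tolist() for v in range(184,196)])
E
```

```text
169 6 [529.1 225.   54. ]
170 2 [529.2 227.3  49.3]
171 3 [517.8 220.4  48.9]
177 7 [530.6 174.9  53.2]
178 8 [528.8 171.5  51.8]
179 9 [527.5 173.9  46.9]
180 9 [527.4 173.4  44.5]
181 10 [528.8 171.6  41.4]
182 10 [528.9 174.3  36.5]
183 9 [527.  173.2  33.4]
184 9 [527.  170.3  31.2]
185 7 [527.  170.6  27.7]
186 2 [525.5 172.3  23.4]
below [[530.0, 165.0, 34.0], [530.0, 171.0, 28.0], [530.0, 170.0, 24.0], [532.0, 201.0, 2.0], [531.0, 185.0, 9.0], [531.0, 185.0, 5.0], [530.0, 179.0, 5.0], [530.0, 176.0, 3.0], [530.0, 167.0, 5.0], [529.0, 160.0, 5.0], [527.0, 116.0, 29.0], [527.0, 122.0, 22.0]]
```

Slip in my sum: the bottle centre is about 38 mm up, so about 16 mm still to go (contact at TCP z of about 10).

Call:
{"api": "apply_moves", "payload": {"series": [[[0, 0, 0.4], [0, 0, 0]], [[0, 0, 0.4], [0, 0, 0]], [[0, 0, 0.3], [0, 0, 0]], [[0, 0, 0.2], [0, 0, 0]], [[0, 0, 0.1], [0, 0, 0]], [[0, 0, 0], [0, 0, 0]], [[0, 0, 0], [0, 0, 0]]]}}

```text
time: 12.45
ee_pos: [529.2, 209.8, 13.2]
tool_rot: [-3.141, 0.0, 1.571]
ft_force: [-0.3, 0.3, -0.5]
opening: 0.362
finger_force: 24.9
```

Call:
{"api": "apply_moves", "payload": {"series": [[[0, 0, 0.1], [0, 0, 0]], [[0, 0, 0], [0, 0, 0]], [[0, 0, 0], [0, 0, 0]]]}}

```text
time: 12.7
ee_pos: [529.2, 209.9, 12.4]
tool_rot: [3.141, -0.0, 1.571]
ft_force: [-0.8, -0.2, -0.2]
opening: 0.364
finger_force: 25.0
```

Call:
{"api": "apply_moves", "payload": {"series": [[[0, 0, 0.1], [0, 0, 0]], [[0, 0, 0], [0, 0, 0]], [[0, 0, 0], [0, 0, 0]]]}}

```text
time: 12.95
ee_pos: [529.1, 209.8, 11.2]
tool_rot: [-3.142, 0.0, 1.571]
ft_force: [0.7, 0.4, -0.6]
opening: 0.362
finger_force: 24.9
```

Call:
{"api": "apply_moves", "payload": {"series": [[[0, 0, 0.05], [0, 0, 0]], [[0, 0, 0], [0, 0, 0]], [[0, 0, 0], [0, 0, 0]]]}}

```text
time: 13.2
ee_pos: [529.1, 209.9, 10.8]
tool_rot: [-3.142, -0.0, 1.571]
ft_force: [-0.4, -0.9, -1.7]
opening: 0.365
finger_force: 24.9
```

Call:
{"api": "apply_moves", "payload": {"series": [[[0, 0, 0.05], [0, 0, 0]], [[0, 0, 0], [0, 0, 0]], [[0, 0, 0], [0, 0, 0]]]}}

```text
time: 13.45
ee_pos: [529.1, 209.9, 10.2]
tool_rot: [-3.142, 0.0, 1.571]
ft_force: [-0.0, 0.5, -1.1]
opening: 0.363
finger_force: 24.9
```

Call:
{"api": "apply_moves", "payload": {"series": [[[0, 0, 0.05], [0, 0, 0]], [[0, 0, 0], [0, 0, 0]], [[0, 0, 0], [0, 0, 0]]]}}

```text
time: 13.7
ee_pos: [529.1, 209.9, 9.7]
tool_rot: [-3.141, 0.0, 1.571]
ft_force: [-0.2, 0.4, -0.9]
opening: 0.369
finger_force: 24.9
```

Call:
{"api": "apply_moves", "payload": {"series": [[[0, 0, 0.05], [0, 0, 0]], [[0, 0, 0], [0, 0, 0]], [[0, 0, 0], [0, 0, 0]]]}}

```text
time: 13.95
ee_pos: [529.3, 209.9, 9.5]
tool_rot: [3.141, -0.0, 1.571]
ft_force: [-0.5, 0.1, 2.7]
opening: 0.36
finger_force: 25.2
```

Contact is felt (+2.7 N). Releasing, then rising.

Call:
{"api": "apply_moves", "payload": {"series": [[[0, 0, 0], [0, 0, 0]], [[0, 0, 0], [0, 0, 0]], [[0, 0, 0], [0, 0, 0]], [[0, 0, 0], [0, 0, 0]], [[0, 0, 0], [0, 0, 0]]], "claw": 5.5}}

```text
time: 14.37
ee_pos: [529.2, 209.8, 9.2]
tool_rot: [3.142, 0.0, 1.571]
ft_force: [0.9, -0.5, -1.1]
opening: 0.645
finger_force: 0.0
```

Call:
{"api": "apply_moves", "payload": {"series": [[[0, 0, -0.5], [0, 0, 0]], [[0, 0, -1], [0, 0, 0]], [[0, 0, -2], [0, 0, 0]], [[0, 0, -3], [0, 0, 0]], [[0, 0, -3], [0, 0, 0]], [[0, 0, -3.5], [0, 0, 0]], [[0, 0, -3.5], [0, 0, 0]], [[0, 0, -2.5], [0, 0, 0]]]}}

```text
time: 15.03
ee_pos: [530.2, 210.1, 204.1]
tool_rot: [3.136, -0.001, 1.571]
ft_force: [0.8, 0.1, 0.5]
opening: 0.643
finger_force: 0.0
```

```bash
python3 - <<'E'
from h import *
to(486,-92,190,1.5708)
p,d,W,K,T=grab("side"); a=cv2.resize(p[150:330,185:345],None,fx=3,fy=3,interpolation=cv2.INTER_CUBIC)
cv2.imwrite("pics/g5.png",a[:,:,::-1])
P=p.astype(int)
m=(P[...,0]>P[...,2]*1.8)&(P[...,0]>70)&(W[...,1]>120)&(W[...,2]<60)&(W[...,1]<320); m[:, :255]=0
w=W[m]; print(len(w), np.percentile(w,[2,50,98],axis=0).round(1))
m=(P.max(-1)<50)&(abs(W[...,1]+92)<45)&(W[...,2]>95)&(W[...,2]<150)&(abs(W[...,0]-490)<50)
w=W[m]; print("paddle",len(w),np.percentile(w,[5,50,95],axis=0).round(1))
E
```

```text
t 15.0333 pos [530.2 210.1 204.1] rpy [ 3.136e+00 -1.000e-03  1.571e+00] F [0.76 0.12 0.51] j [0.18 0.08 1.79 0.   1.26 0.18] op 0.643 ff 0.0
shift cm [-30.21  -4.43   1.36] turn [ 0.005 -0.001  0.   ] shift in goal axes [-30.21  -4.42   1.41]
90 [[514.7 167.1   6.2]
 [529.1 172.8  24.3]
 [542.7 237.7  37.8]]
paddle 134 [[ 469.7 -115.   120.3]
 [ 483.5 -105.6  130. ]
 [ 496.8  -83.3  136.1]]
```

View pics/g5.png

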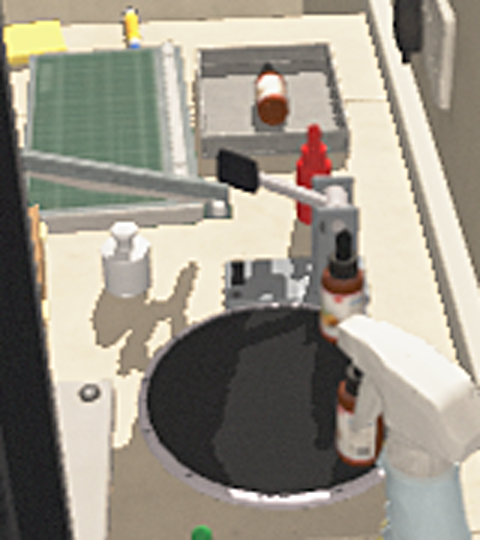

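The bottle lies in the tray at (270,95), on its side (its centre is about 21 mm up). Both standing bottles are upright and the lever paddle is at (238,170). Going to the lever with the fingers shut.

Call:
{"api": "apply_moves", "payload": {"series": [[[-3.0, -0.44, 0], [0, 0, 0]], [[-3.0, -0.44, 0], [0, 0, 0]], [[-3.0, -0.44, 0], [0, 0, 0]], [[-3.0, -0.44, 0], [0, 0, 0]], [[-3.0, -0.44, 0], [0, 0, 0]], [[-3.0, -0.44, 0], [0, 0, 0]], [[-3.0, -0.44, 0], [0, 0, 0]], [[-3.0, -0.44, 0], [0, 0, 0]]], "claw": 0}}

```text
time: 15.75
ee_pos: [493.6, -31.5, 200.1]
tool_rot: [3.14, 0.0, 1.571]
ft_force: [0.4, 0.4, -0.0]
opening: 0.004
finger_force: 0.0
```

Call:
{"api": "apply_moves", "payload": {"series": [[[-3.0, -0.44, 0], [0, 0, 0]], [[-3.0, -0.44, 0], [0, 0, 0]], [[0, -0.2, 2], [0, 0, 0]], [[0, 0, 2], [0, 0, 0]], [[0, 0, 1.0], [0, 0, 0]], [[0, 0, 0], [0, 0, 0]], [[0, 0, 0], [0, 0, 0]]]}}

```text
time: 16.33
ee_pos: [483.1, -89.8, 149.5]
tool_rot: [-3.141, -0.0, 1.571]
ft_force: [-0.2, -0.3, -0.6]
opening: 0.0
finger_force: 0.0
```

```bash
python3 - <<'E'
from h import *
to(482,-92,136,1.5708)
p,d,W,K,T=grab("side"); a=cv2.resize(p[170:260,220:330],None,fx=6,fy=6,interpolation=cv2.INTER_CUBIC)
cv2.imwrite("pics/g6.png",a[:,:,::-1])
E
```

```text
t 16.3333 pos [483.1 -89.8 149.5] rpy [-3.141 -0.     1.571] F [-0.19 -0.31 -0.6 ] j [-0.42 -0.04  2.02 -0.    1.16 -0.42] op 0.0 ff 0.0
shift cm [-0.22 -0.11  1.35] turn [-0.    -0.     0.001] shift in goal axes [-0.22 -0.11  1.35]
```

View pics/g6.png

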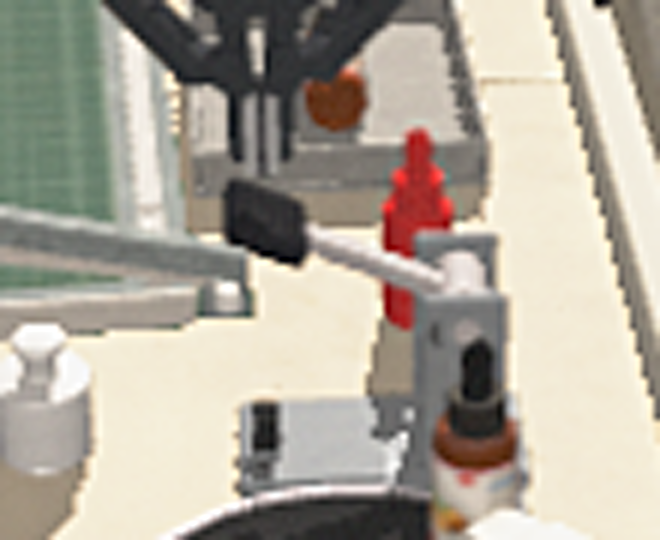

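The shut fingers hang right above the paddle: fingertips at (262,165), paddle at (265,220). Pressing down in stages.

Call:
{"api": "apply_moves", "payload": {"series": [[[-0.2, 0, 0.8], [0, 0, 0]], [[0, 0, 0.7], [0, 0, 0]], [[0, 0, 0.7], [0, 0, 0]], [[0, -0.1, 0.7], [0, 0, 0]], [[0, -0.1, 0.7], [0, 0, 0]], [[0, -0.1, 0.7], [0, 0, 0]], [[0, -0.1, 0.7], [0, 0, 0]], [[0, -0.1, 0.7], [0, 0, 0]]]}}

```text
time: 17.05
ee_pos: [477.8, -92.2, 91.8]
tool_rot: [-3.141, 0.0, 1.571]
ft_force: [-0.3, -0.8, 3.8]
opening: 0.001
finger_force: 1.9
```

Call:
{"api": "apply_moves", "payload": {"series": [[[0, 0, 0.6], [0, 0, 0]], [[0, 0, 0.5], [0, 0, 0]], [[0, 0, 0.5], [0, 0, 0]], [[0, 0, 0.4], [0, 0, 0]], [[0, 0, 0.2], [0, 0, 0]], [[0, 0, 0], [0, 0, 0]], [[0, 0, 0], [0, 0, 0]]]}}

```text
time: 17.63
ee_pos: [478.8, -92.3, 70.6]
tool_rot: [3.14, 0.0, 1.571]
ft_force: [-1.8, 0.5, 6.9]
opening: -0.002
finger_force: 3.8
```

```bash
cat > m.py <<'E'
from h import *
to(477,-92,67,1.5708)
p,d,W,K,T=grab("side"); a=cv2.resize(p[170:270,220:330],None,fx=5,fy=5,interpolation=cv2.INTER_CUBIC)
cv2.imwrite("pics/g7.png",a[:,:,::-1])
# lever angle from bar points (light grey) and paddle surface
S=W
P=p.astype(int)
for n,c in (("paddle",P.max(-1)<60),("bar",P.min(-1)>90)):
    m=c&(abs(S[...,1]+92)<(24 if n=="paddle" else 12))&(S[...,2]>40)&(S[...,2]<(95))&(S[...,0]>450)&(S[...,0]<(500 if n=="paddle" else 545))
    w=S[m]
    if len(w)>5:
        print(n,len(w),np.percentile(w,[5,50,95],axis=0).round(1).tolist(),"slope",np.polyfit(w[:,0],w[:,2],1))
        for x in range(450,545,8):
            k=w[abs(w[:,0]-x)<4]
            if len(k): print(x,len(k),k.mean(0).round(1),k[:,2].max().round(1))
E
python3 m.py
```

```text
t 17.6333 pos [478.8 -92.3  70.6] rpy [3.14  0.    1.571] F [-1.83  0.52  6.91] j [-0.42  0.08  2.07  0.    0.99 -0.42] op -0.002 ff 3.767616724362597
shift cm [ 0.03 -0.18  0.36] turn [ 0.001  0.    -0.   ] shift in goal axes [ 0.03 -0.18  0.36]
paddle 103 [[462.5, -114.9, 61.2], [474.7, -109.5, 68.1], [490.5, -92.0, 85.6]] slope [  0.2662684  -57.25007846]
458 1 [ 461.9 -111.8   60.8] 60.8
466 39 [ 466.1 -103.4   68. ] 92.2
474 21 [ 474.4 -108.1   66.6] 69.9
482 16 [ 481.6 -111.3   70.2] 94.5
490 26 [ 489.2 -106.3   74. ] 92.2
bar 125 [[473.6, -103.1, 69.3], [512.9, -99.2, 77.1], [541.0, -91.9, 90.2]] slope [-1.37279517e-02  8.45783650e+01]
466 1 [ 465.8 -100.6   92.6] 92.6
474 9 [ 473.8 -101.2   83.4] 92.8
482 13 [ 482.5 -102.7   83.5] 93.8
490 4 [492.4 -96.4  75.9] 87.9
498 14 [498.2 -97.3  70.5] 74.1
506 15 [505.6 -97.9  73.2] 77.5
514 16 [513.5 -97.8  74.4] 78.1
522 17 [521.8 -97.8  76.6] 80.9
530 17 [530.3 -97.1  78.9] 82.3
538 14 [538.6 -98.   80.3] 85.0
```

View pics/g7.png

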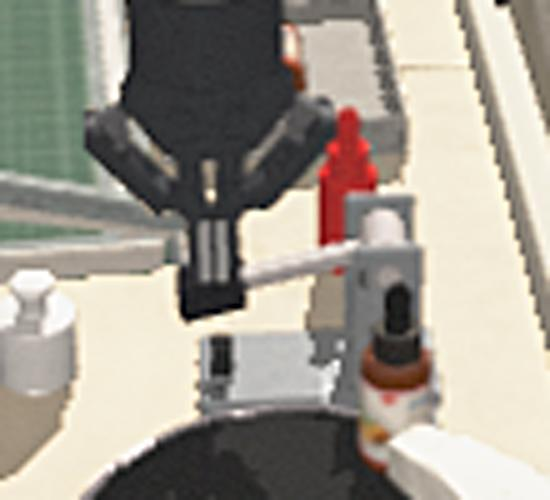

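The fingers press the paddle at (212,295), with the lever bar sloping down toward it. The bar's slope of about 0.245 puts the lever at about 0.70 rad, and the height formula gives about 0.71. Another 3.5 mm should centre it.

Call:
{"api": "apply_moves", "payload": {"series": [[[0, 0, 0.2], [0, 0, 0]], [[0, 0, 0.15], [0, 0, 0]], [[0, 0, 0], [0, 0, 0]], [[0, 0, 0], [0, 0, 0]], [[0, 0, 0], [0, 0, 0]], [[0, 0, 0], [0, 0, 0]], [[0, 0, 0], [0, 0, 0]], [[0, 0, 0], [0, 0, 0]]]}}

```text
time: 18.35
ee_pos: [479.4, -92.3, 67.8]
tool_rot: [3.139, 0.0, 1.571]
ft_force: [-1.0, 1.5, 9.7]
opening: 0.0
finger_force: 5.0
```

Call:
{"api": "apply_moves", "payload": {"series": [[[0, 0, 0], [0, 0, 0]], [[0, 0, 0], [0, 0, 0]], [[0, 0, 0], [0, 0, 0]], [[0, 0, 0], [0, 0, 0]], [[0, 0, 0], [0, 0, 0]], [[0, 0, 0], [0, 0, 0]], [[0, 0, 0], [0, 0, 0]], [[0, 0, 0], [0, 0, 0]]]}}

```text
time: 19.02
ee_pos: [479.3, -92.3, 67.8]
tool_rot: [3.139, 0.0, 1.571]
ft_force: [-2.3, 0.3, 9.8]
opening: 0.004
finger_force: 5.0
```

```bash
python3 m.py | grep -v "^4"
```

```text
t 19.0167 pos [479.3 -92.3  67.8] rpy [3.139 0.    1.571] F [-2.3   0.33  9.83] j [-0.42  0.09  2.07  0.    0.98 -0.42] op 0.004 ff 4.976086750393733
shift cm [ 0.03 -0.23  0.08] turn [ 0.002  0.    -0.   ] shift in goal axes [ 0.03 -0.23  0.08]
paddle 108 [[462.5, -114.8, 57.2], [474.6, -106.5, 64.7], [490.6, -91.0, 84.8]] slope [  0.30482704 -78.2967146 ]
bar 138 [[473.2, -103.3, 65.6], [510.5, -99.3, 75.6], [540.8, -91.5, 89.5]] slope [2.96601753e-03 7.46639183e+01]
506 16 [505.7 -97.7  70.5] 74.6
514 15 [513.2 -97.1  72.2] 77.1
522 20 [522.  -97.7  75.3] 79.7
530 15 [530.8 -97.8  78. ] 82.8
538 16 [538.3 -97.4  79.8] 83.9
```

```bash
python3 -c "
from station import job_done
print(job_done())"
```

```text
the job is handed in; nothing more can be done
None
```

I handed the job in at about 19 s, but `job_done()` gave no verdict, so I don't know whether it passed: the tipped bottle lies on its side in the tray, the gripper is holding the brake lever near its third notch (about 0.73 rad, about 10 N), and both other bottles were upright when last checked, just before the press (I didn't measure the turntable's speed).

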